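Seat the lens barrel in the V-mount of a photometer rail

ROBOT

A 7-joint arm with a two-finger parallel gripper is mounted at the origin on a cart in front of the work surface, level with it; the furniture and walls round the work are solid. World frame = base frame: x ahead of the robot, y to its left, z up, the work surface at z = 0. Lengths are in m, angles in rad, forces in N, time in s.
With the tool pointing down it reaches from about 0.425 to 0.925 m from the base axis. Payload 6.8 kg.
Tool frame: the origin (TCP) lies on the front face of the gripper's body, between the roots of the fingers; the fingertips stand 73 mm ahead of it and the grasp point (between the pads) lies 54 mm ahead of it (env.nose_length is the distance from the TCP to the fingertips, in m); z points along the fingers, y is the direction in which the jaws open and shut (so a half turn about z gives the same grasp; the last joint's range is limited). The gripper opens to 85 mm and grips with 20 to 120 N. Pads are 22 mm wide; open, the fingers measure 114 mm over their backs; the gripper's body (76 mm by 85 mm) begins 54 mm behind the grasp point. The pads swing forward as they close: fully open they stand 13 mm farther back than shut.
Start: joints at [-1.283, 0.477, 0.022, 1.555, -0.011, 1.109, -0.083], TCP at [0.26, 0.623, 0.304] pointing down, gripper open.
Joint ranges: [-2.96, 2.96], [-0.34, 2.1], [-1.41, 1.46], [0.24, 2.44], [-1.37, 4.51], [0.17, 1.92], [-2.96, 2.96]. Speed limits (rad/s): [2.39, 2.39, 3.14, 3.14, 3.14, 3.14, 3.14].

INTERFACE

Orientations are given as a unit quaternion [w, x, y, z].
In Python, from cell import env, kin, camera, calibration, job gives the robot as it stands. The module is installed in compiled form; this text tells all that it offers. Calls block until the motion is done:
- env.reach(position, orientation): joint-space move of the TCP to a pose.
- env.movel(position, velocity=0.15, rot=None, stop_force=None): straight line of the TCP; rot=None keeps the orientation; velocity is the mean speed in m/s. With stop_force (N) it stops when the force on the tool has changed by that much, and returns True; else False.
- env.goto_joints(angles): joint-space move.
- env.grip(opening, f_grip=None): finger opening in m; f_grip is the grip in N (None keeps the last); returns when the fingers have stopped.
- env.dwell(seconds).
- kin.inverse_kinematics(position, orientation): joint angles nearest the present ones, or None.
- env.get_state(): the state.
- camera(name): name is "side" or "top" or "wrist"; returns (picture, depth): 384x512x3 uint8, blue, green, red; 384x512 float32, m along the optical axis (not along the pixel's ray), 0 where there is no reading.
- calibration(name): a dict with "fx", "fy", "cx", "cy" (pixels), "rvec" (rotation vector, rad) and "tvec" (3), from world to camera coordinates, as OpenCV has them. Camera axes: x right, y down, z forward; pixel columns grow to the right and rows downward; lengths in m; the calibration is good to about 2 mm. A picture is of the moment at which its call begins: read the wrist's pose just before it. calibration takes no time and is no camera call; for the wrist camera it gives the pose at the moment of the call.
A pose or a line that the arm cannot do raises env.PlanningError and nothing moves.
- job.job_done(): hands the job in, once; it reports no verdict.
The state is a dict: "time": time; "qpos": joint angles; "joint_velocities": joint speeds; "joint_torque": joint torques, N m; "tcp_pos": TCP position; "orientation": TCP orientation; "force": force on the tool from outside, world axes, zero at the start; "torque": the same for the moment, N m; "opening": finger opening in m.
Only numpy, scipy, OpenCV 4.12 (cv2) and the standard library are available. Lean on these libraries where they do the work, as an engineer would, in place of code of your own. Each camera call takes 0.05 s, during which the arm holds its last target.

TASK

We are putting the lens into the little photometer rail. First slide the V-mount carriage along the rail right up against the stop in front of the detector. Then take the lens barrel (the tube with the wide ringed collar, not the plain spacer tube) from its rest, lay it in the V-mount with its collar between the two cheeks, and finish while holding it there, pressed down gently but firmly onto both flanks of the V so that I can screw the straps on; keep the carriage at the stop and leave everything else where it is.

Things in the scene. Friction and masses are not known exactly. Their poses are not given: they have to be found in the camera images.
- rail: aluminium rail 44 x 440 mm, fixed, top 24 mm above the bench; origin on the bench, on its centre line; y runs along it towards stop and detector, z up. On it: black finned lamp at y -235 to -180 mm, up to 110 mm high; stop, a dark block 56 mm wide, 40 mm high, face at y +95 mm; grey detector at y +127 to +194 mm, up to 119 mm high
- carriage (a joint): carriage, a dark plate 60 x 136 mm, 24 to 42 mm above the bench, with two aluminium V-cheeks and a knob: distance in m from the stop, 0 = against it, 0.10 = farthest; it closes along +y of the rail, rubs with about 2.5 N and stays where it is left
- knob (a point): centre of the carriage's upright steel knob, diameter 14 mm, 28 mm high, on a 9 mm pillar; 93 mm above the bench, on the rail's -x side 20 mm off the centre line and 70 mm behind the seat (away from the stop). Axes as the rail's
- seat (a point): where the centre of the seated barrel's axis lies, 88 mm above the bench; axes as the rail's, barrel along y. Two upright V-cheeks, 14 mm thick, centred 37 mm before and behind it along y (60 mm free between, floor 46 mm below), 54 mm wide, tops 4 mm below this point; 90 degree V, 34 mm wide at the top, bottom 21 mm below this point
- v_near: flanks of both V-cheeks on the rail's -x side, which the barrel touches 10.6 mm below and beside its axis; origin 64 mm below the seat point
- v_far: flanks of both V-cheeks on the rail's +x side, which the barrel touches 10.6 mm below and beside its axis; origin 64 mm below the seat point
- rest: grey plastic rest, fixed, 80 x 276 mm, plate 5 mm thick, lips 10 mm high at its ends; origin under its centre, y along it. Two bays end to end, centred at y +68 and -68 mm, each with two notched ribs 10 mm thick, 28 mm high, 37 mm before and behind the bay's centre; tubes lie in them along y, axis 34 mm above the bench; the two tubes may be either way round
- lens_barrel: aluminium lens barrel, about 0.15 kg: tube diameter 30 mm, length 104 mm, with a ringed collar of diameter 40 mm and length 38 mm round its middle, a glass lens in each end; both ends alike. Origin at the centre of its axis, y along the axis; starts lying in a bay of the rest; grasp it across the collar
- spacer_tube: plain aluminium tube, diameter 30 mm, length 104 mm, no collar, no lens; origin at the centre of its axis, y along it; lies in the other bay; leave it
- beaker_50: small glass beaker, 50 mm wide, 57 mm high, behind the rail; origin under it; leave it
- vial_b: small vial with a blue cap, 23 mm wide, 44 mm high, behind the rail; origin under it; leave it
- strap_0: bent steel strap 54 x 12 x 17 mm behind the rail; origin under it; leave it
- strap_1: second bent steel strap 54 x 12 x 17 mm behind the rail; origin under it; leave it
- flask_titre_l: conical flask 72 mm wide, 117 mm high, under the burette to the right of the rail; origin under it; leave it
- pipette_bulb: red rubber pipette filler, 52 x 85 x 52 mm, to the left of the rest; origin under it; leave it
- timer: bench timer 58 x 64 x 18 mm, far behind the rail; origin under it; leave it
Things that resemble listed ones, but are neither listed nor needed, are in the scene too. Leave any purple look-alike of the lens_barrel alone.

How it is judged:
On the way, in this order (a step that is already met when the one before it is completed fails the run):
1. the carriage is against the stop, the lens barrel still in its rest (value of joint carriage below 0.003 m and height (world z) of lens_barrel below 0.045 m), for 0.2 s.
2. the lens barrel is lifted clear of the rest and held by the fingers (height (world z) of lens_barrel above 0.06 m and contact force between the fingers and lens_barrel above 1 N), for 0.1 s.
3. the lens barrel is pressed onto both flanks of the V (contact force between lens_barrel and v_near above 2 N and contact force between lens_barrel and v_far above 2 N), for 0.2 s.
At the end, for the whole second after the job is handed in: Carriage within 3 mm of the stop; lens barrel fully down in the V (axis within 2.5 mm sideways, at most 2 mm high, within 0.05 rad), collar between the cheeks (within 11 mm lengthwise), still, and the fingers hold it pressed with more than 2 N on each flank; bystanders in place (all of step 3 and value of joint carriage below 0.003 m and x of lens_barrel in the frame of seat between -0.0025 and 0.0025 m and z of lens_barrel in the frame of seat between -0.004 and 0.002 m and y of lens_barrel in the frame of seat between -0.011 and 0.011 m and angle between the y axis of lens_barrel and the y axis of seat, either way round below 0.05 rad and contact force between the fingers and lens_barrel above 2 N and linear speed of lens_barrel below 0.02 m/s); the arm keeps its last pose, push and grip.
It fails at once if the barrel is forced: more than 60 N on a flank of the V (contact force between lens_barrel and v_near above 60 N or contact force between lens_barrel and v_far above 60 N).
It fails at once if the spacer tube or a bystander is moved by more than 20 mm (distance of any of spacer_tube, beaker_50, vial_b, strap_0, strap_1, flask_titre_l, pipette_bulb, timer from where it was at the start of the episode above 0.02 m).
It also fails if it takes over 58 s, if anything falls off the work surface, if the arm or the gripper's body presses on something with over 40 N, if the wrist force passes 120 N, or if a joint passes its speed limit or range.

## Working session

There is one attempt and no reset: what is moved stays moved. The work goes in short steps, each a Python script; the robot and the scene stay as the last script left them, time stands still between calls to the robot, and variables do not carry over. Pictures are saved under pics/ and viewed, and the job is handed in when it is done.

```bash
mkdir -p pics; cat > h.py <<'E'
import numpy as np, cv2
from cell import env, kin, camera, calibration, job
def cal(n):
    c=calibration(n);R,_=cv2.Rodrigues(np.array(c["rvec"],float));return c,R,np.array(c["tvec"],float).ravel()
def cloud(n):
    c,R,t=cal(n);im,d=camera(n)
    v,u=np.mgrid[0:384,0:512]
    P=np.stack([(u-c["cx"])/c["fx"]*d,(v-c["cy"])/c["fy"]*d,d],-1)
    W=(P-t)@R
    W[d==0]=np.nan
    return im,d,W
E
python3 - <<'E'
from h import *
for n in ("top","side","wrist"):
    im,d,W=cloud(n); cv2.imwrite(f"pics/{n}0.png",im); np.savez(f"{n}0.npz",im=im,d=d,W=W)
    c,R,t=cal(n); print(n,c["fx"],-R.T@t)
s=env.get_state();print(s["time"],s["orientation"],s["force"],s["opening"],env.nose_length)
E
```

```text
top 489.4684077341508 [0.39336324 0.16856052 1.24097315]
side 486.12378554265746 [ 0.46674647 -1.09696262  0.61075515]
wrist 319.219593487399 [0.1918246  0.65131966 0.37317425]
0.15 [-8.95578700e-05  1.96614710e-01  9.80480591e-01 -6.76920904e-04] [-0.04289446 -0.27571712  0.34055644] 0.08509371550908626 0.0726
```

View pics/top0.png

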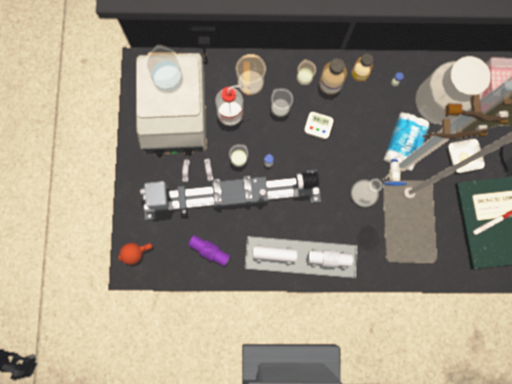

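View pics/side0.png

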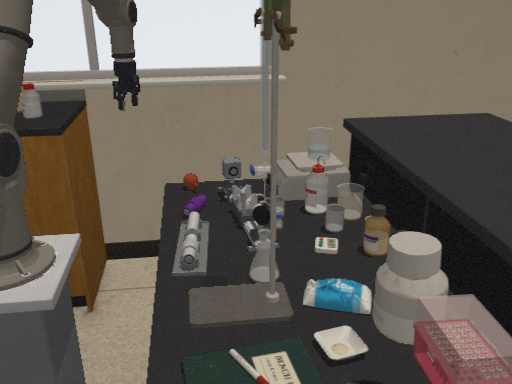

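View pics/wrist0.png

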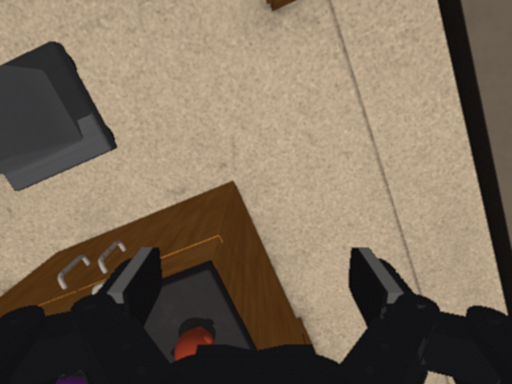

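The top view shows the rail from the detector at (155,195) to the lamp at (310,182). The rest is at (300,257), with a tube in each bay at (275,255) and (330,259). A purple look-alike lies at (209,250). I'll enlarge these.

```bash
python3 - <<'E'
from h import *
z=np.load("top0.npz");im=z["im"]
cv2.imwrite("pics/top_a.png",cv2.resize(im[150:225,135:330],None,fx=4.1,fy=4.1,interpolation=cv2.INTER_CUBIC))
cv2.imwrite("pics/top_b.png",cv2.resize(im[230:282,240:362],None,fx=6,fy=6,interpolation=cv2.INTER_CUBIC))
E
```

```text
(no output)
```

View pics/top_a.png

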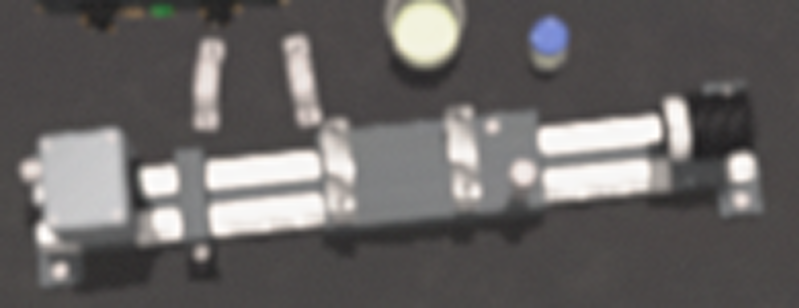

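View pics/top_b.png

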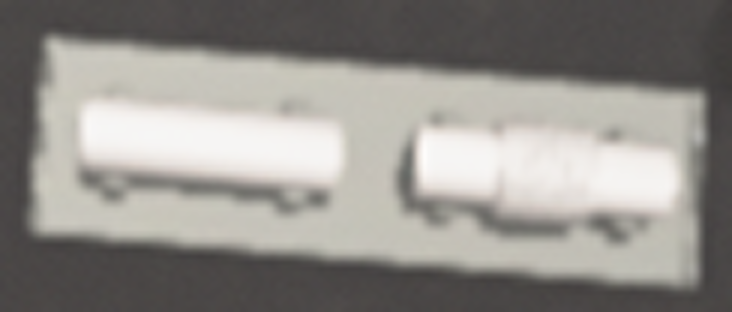

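The lens barrel is the right tube, at about (331,258): it has a wide ringed collar. The left tube at (275,255) is plain, so it is the spacer, and the purple one at (209,250) is the decoy. Next I'll measure from the depth cloud.

```bash
python3 - <<'E'
from h import *
z=np.load("top0.npz");W=z["W"];d=z["d"]
np.set_printoptions(precision=4,suppress=True)
for n,(u,v) in dict(knob=(262,192),barrel=(331,258),bl=(314,257),br=(348,260),sp=(275,255),plate=(232,191),detector=(155,195),bench=(200,215)).items(): print(n,W[v,u])
H=W[...,2]
def rect(m,name):
    p=W[m][:,:2].astype(np.float32); r=cv2.minAreaRect(p); print(name,m.sum(),r, W[m].mean(0))
v,u=np.mgrid[0:384,0:512]
box=lambda a,b,c,e:(u>a)&(u<b)&(v>c)&(v<e)
for lo,hi in((.015,.033),(.036,.048),(.07,.095),(.095,.13)):
    rect(box(138,325,165,222)&(H>lo)&(H<hi),("rail",lo,hi))
rect(box(240,362,230,282)&(H>.03)&(H<.07),"tubes")
rect(box(304,362,240,275)&(H>.036)&(H<.07),"barrel")
rect(box(304,362,240,275)&(H>.050)&(H<.07),"collar")
rect(box(240,362,230,282)&(H>.003)&(H<.012),"rest")
m=box(250,275,180,205)&(H>.07);rect(m,"knob");print(W[m])
m=box(200,260,170,215)&(H>.06);rect(m,"cheeks")
E
```

```text
knob [0.6027 0.1311 0.1069]
barrel [ 0.4524 -0.0382  0.0512]
bl [0.4546 0.0024 0.0472]
br [ 0.4481 -0.0801  0.0472]
sp [0.4585 0.0972 0.05  ]
plate [0.6159 0.2036 0.0456]
detector [0.5917 0.3808 0.1154]
bench [0.5611 0.2856 0.001 ]
('rail', 0.015, 0.033) 1409 ((0.6356536746025085, 0.20948100090026855), (0.13033053278923035, 0.4388127624988556), 8.009668350219727) [0.6124 0.2077 0.024 ]
('rail', 0.036, 0.048) 1226 ((0.6140095591545105, 0.2019014060497284), (0.06077282875776291, 0.3962492346763611), 6.4227614402771) [0.6131 0.1915 0.0427]
('rail', 0.07, 0.095) 401 ((0.6133725047111511, 0.2094067931175232), (0.0550745464861393, 0.42140936851501465), 6.86101770401001) [0.6085 0.2143 0.0831]
('rail', 0.095, 0.13) 911 ((0.6145657300949097, 0.20736806094646454), (0.056876588612794876, 0.42457106709480286), 6.885523796081543) [0.6059 0.2542 0.1121]
tubes 1166 ((0.4579017162322998, 0.029257848858833313), (0.2404567450284958, 0.040063414722681046), 85.09493255615234) [0.4559 0.0252 0.0469]
barrel 591 ((0.451944500207901, -0.03722265735268593), (0.10689954459667206, 0.03915960714221001), 85.541
[... 959 characters left out ...]
.1075]
 [0.6001 0.1264 0.1083]
 [0.5994 0.1242 0.1121]
 [0.6021 0.1567 0.0825]
 [0.5984 0.1357 0.1039]
 [0.5975 0.1335 0.109 ]
 [0.5979 0.1311 0.1073]
 [0.5983 0.1286 0.1048]
 [0.5981 0.1263 0.1065]
 [0.5982 0.1239 0.1056]
 [0.5994 0.1567 0.084 ]
 [0.5972 0.1355 0.0976]
 [0.5967 0.1332 0.1004]
 [0.5954 0.1287 0.1077]
 [0.5958 0.1263 0.1056]
 [0.5971 0.1567 0.0832]
 [0.597  0.1351 0.0849]
 [0.5955 0.133  0.0937]
 [0.5962 0.1305 0.0897]
 [0.5962 0.1281 0.0897]
 [0.596  0.1257 0.0908]
 [0.594  0.1567 0.0869]
 [0.5927 0.1566 0.0805]
 [0.592  0.1565 0.0701]]
cheeks 280 ((0.6144217252731323, 0.20197941362857819), (0.05507853999733925, 0.08780127018690109), 6.655776500701904) [0.613  0.2022 0.0791]
```

```bash
cat >> h.py <<'E'
def quat(psi):
    from scipy.spatial.transform import Rotation as Ro
    c,s=np.cos(psi),np.sin(psi)
    q=Ro.from_matrix(np.array([[c,s,0],[s,-c,0],[0,0,-1.]])).as_quat()
    return np.array([q[3],q[0],q[1],q[2]])
A=np.radians(6.75)
rx=np.array([np.cos(A),np.sin(A),0]);ry=np.array([-np.sin(A),np.cos(A),0])
E
python3 - <<'E'
from h import *
np.set_printoptions(precision=3,suppress=True)
k=np.array([0.602,0.1303,0])
for psi in (A+np.pi/2,A-np.pi/2):
    for p in (k-.042*ry+[0,0,.25],k-.042*ry+[0,0,.157],[.452,-.037,.09],[.452,-.037,.25],[.605,.28,.25]):
        print(psi,p,kin.inverse_kinematics(p,quat(psi)))
E
```

```text
1.6886060513045138 [0.607 0.089 0.25 ] [-0.639  0.472  0.53   1.789 -0.285  0.956  0.127]
1.6886060513045138 [0.607 0.089 0.157] [-0.594  0.591  0.474  1.85  -0.367  0.787  0.192]
1.6886060513045138 [0.452, -0.037, 0.09] [-0.361  0.5    0.372  2.245 -0.404  0.459  0.453]
1.6886060513045138 [0.452, -0.037, 0.25] [-0.657  0.205  0.689  2.155 -0.175  0.835  0.257]
1.6886060513045138 [0.605, 0.28, 0.25] [-0.778  0.533  0.358  1.647 -0.213  1.001 -0.233]
-1.4529866022852793 [0.607 0.089 0.25 ] [-1.039  0.815  1.271  1.812 -0.847  1.189 -2.517]
-1.4529866022852793 [0.607 0.089 0.157] [-0.096  0.554 -0.201  1.814  0.148  0.788  2.887]
-1.4529866022852793 [0.452, -0.037, 0.09] [-0.924  1.009  1.258  2.274 -1.283  0.997 -1.85 ]
-1.4529866022852793 [0.452, -0.037, 0.25] [-1.075  0.447  1.308  2.171 -0.55   0.925 -2.465]
-1.4529866022852793 [0.605, 0.28, 0.25] [-0.336  0.528 -0.27   1.612  0.158  1.022  2.606]
```

```bash
python3 - <<'E'
from h import *
np.set_printoptions(precision=4,suppress=True)
k=np.array([0.602,0.1303,0]);q=quat(A+np.pi/2)
env.grip(0.0,40)
env.reach(k-.042*ry+[0,0,.25],q)
env.movel(k-.042*ry+[0,0,.157],0.12)
s=env.get_state();print(s["time"],s["tcp_pos"],s["force"],s["opening"])
im,d,W=cloud("wrist");cv2.imwrite("pics/w1.png",im)
im,d,W=cloud("side");cv2.imwrite("pics/s1.png",cv2.resize(im[130:290,150:350],None,fx=4,fy=3.7))
E
```

```text
4.125 [0.6075 0.0886 0.1577] [ 0.0368 -0.2376 -0.033 ] 0.00018029903526036394
```

View pics/w1.png

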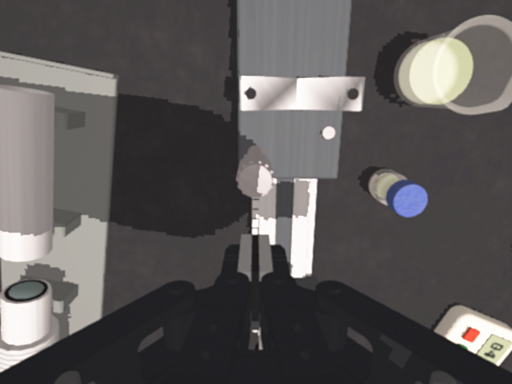

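View pics/s1.png

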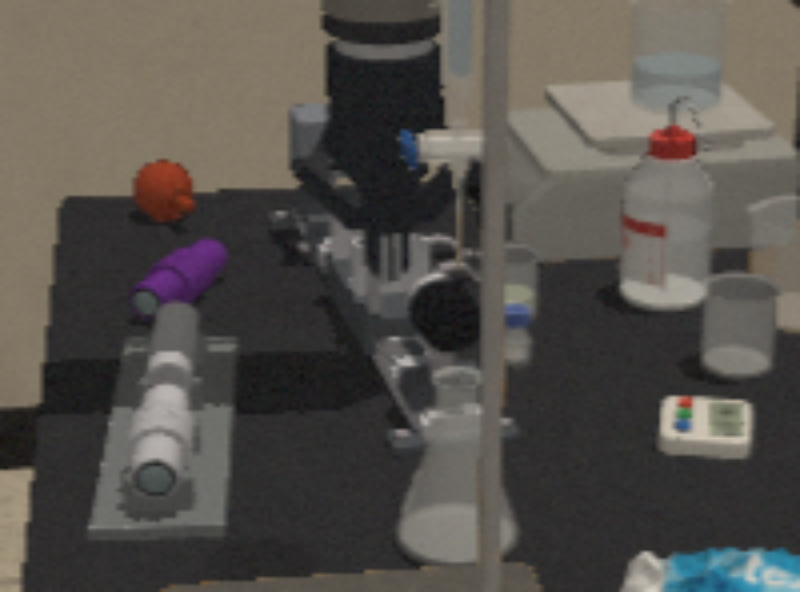

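The closed fingers at (255,245) line up with the knob at (256,178) in the wrist view, and the lens barrel shows a glass end at (27,290). I'll push to the stop.

```bash
python3 - <<'E'
from h import *
np.set_printoptions(precision=4,suppress=True)
s=env.get_state();p=np.array(s["tcp_pos"])
r=env.movel(p+.125*ry,0.05,stop_force=14)
s=env.get_state();p2=np.array(s["tcp_pos"]);print(r,s["time"],p2,s["force"],np.linalg.norm(p2-p))
im,d,W=cloud("wrist");cv2.imwrite("pics/w2.png",im)
E
```

```text
True 5.925 [0.596  0.1808 0.1572] [-0.7467 -1.6742  0.1421] 0.09291390958688268
```

View pics/w2.png

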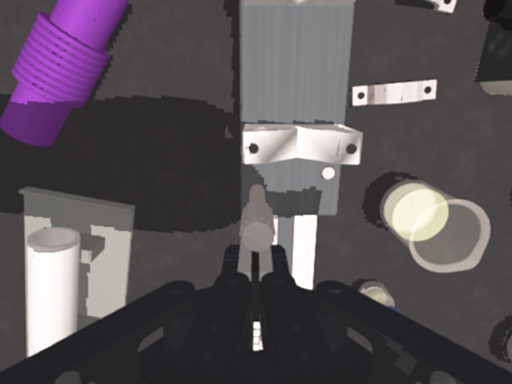

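```bash
python3 - <<'E'
from h import *
np.set_printoptions(precision=4,suppress=True)
s=env.get_state();p=np.array(s["tcp_pos"])
r=env.movel(p+.02*ry,0.02,stop_force=14)
s=env.get_state();p2=np.array(s["tcp_pos"]);print(r,s["time"],p2,s["force"],np.linalg.norm(p2-p))
env.dwell(.3)
s=env.get_state();p2=np.array(s["tcp_pos"]);print(s["force"],np.linalg.norm(p2-p))
im,d,W=cloud("side");cv2.imwrite("pics/s2.png",cv2.resize(im[140:250,190:300],None,fx=5.4,fy=5.4))
im,d,W=cloud("top");cv2.imwrite("pics/t2.png",cv2.resize(im[150:225,135:330],None,fx=4.1,fy=4.1,interpolation=cv2.INTER_CUBIC))
E
```

```text
True 6.4917 [0.5953 0.1811 0.1564] [-0.206   0.0836  0.0629] 0.0009536695031486314
[ 0.177  -0.0262  0.095 ] 0.001416497451027997
```

View pics/t2.png

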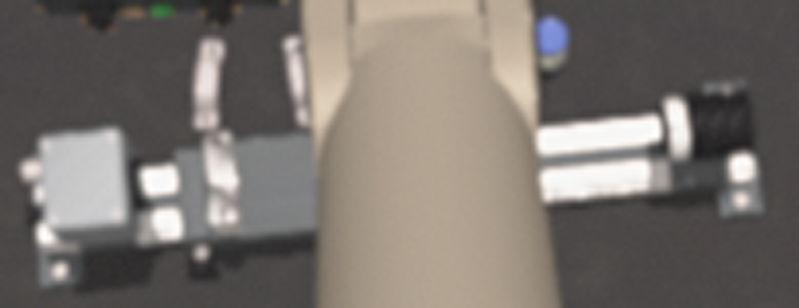

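```bash
python3 - <<'E'
from h import *
np.set_printoptions(precision=4,suppress=True)
s=env.get_state();p=np.array(s["tcp_pos"])
env.movel(p-.012*ry,0.08)
p=np.array(env.get_state()["tcp_pos"]);p[2]=.27
env.movel(p,0.15)
env.grip(.085)
im,d,W=cloud("wrist");cv2.imwrite("pics/w3.png",im);np.savez("w3.npz",im=im,d=d,W=W)
q=quat(np.radians(85.5)); tx=np.array([np.cos(np.radians(85.5)),np.sin(np.radians(85.5)),0])
env.reach(np.array([.452,-.037,.24])-.05*tx,q)
im,d,W=cloud("wrist");cv2.imwrite("pics/w4.png",im);np.savez("w4.npz",im=im,d=d,W=W)
im,d,W=cloud("top");cv2.imwrite("pics/t4.png",im);np.savez("t4.npz",im=im,d=d,W=W)
s=env.get_state();print(s["time"],s["tcp_pos"],s["opening"])
E
```

```text
10.1667 [ 0.4494 -0.0856  0.2402] 0.08478072589246115
```

View pics/w3.png

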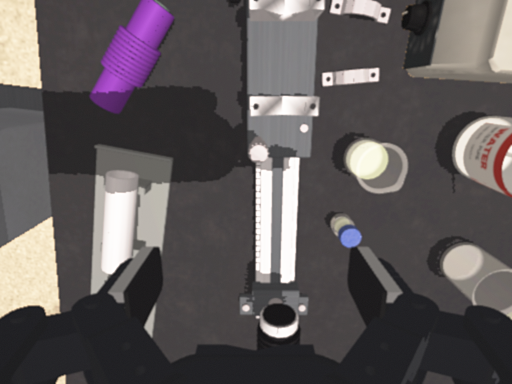

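View pics/w4.png

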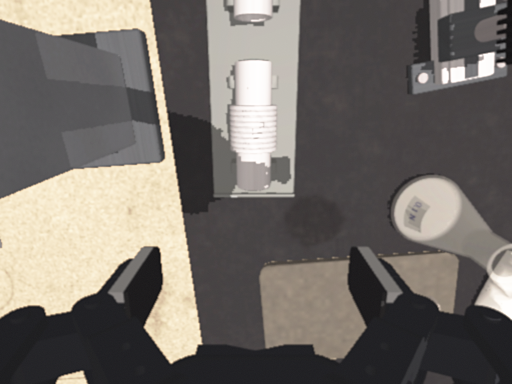

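View pics/t4.png

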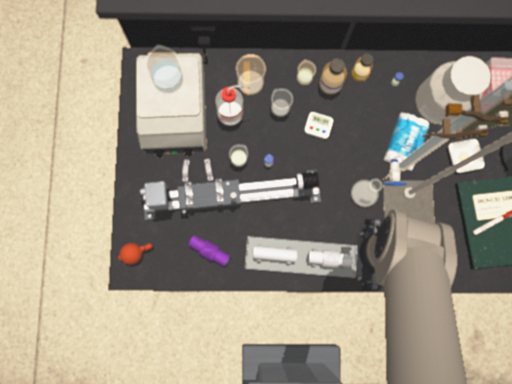

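The carriage now butts on the stop at (180,195), and the ringed barrel is confirmed at (253,125) in the wrist view. Next come the fine measurements.

```bash
python3 - <<'E'
from h import *
np.set_printoptions(precision=4,suppress=True)
v,u=np.mgrid[0:384,0:512]
box=lambda a,b,c,e:(u>a)&(u<b)&(v>c)&(v<e)
def rect(W,m,name):
    p=W[m][:,:2].astype(np.float32); print(name,m.sum(),cv2.minAreaRect(p), W[m].mean(0))
t=np.load("t4.npz")["W"];w4=np.load("w4.npz")["W"];w3=np.load("w3.npz")["W"]
H=t[...,2]
rect(t,box(170,245,165,222)&(H>.06)&(H<.088),"cheeks")
rect(t,box(170,245,165,222)&(H>.037)&(H<.048),"plate+stop")
rect(t,box(304,358,240,275)&(H>.036)&(H<.07),"barrel top")
H=w4[...,2]
rect(w4,box(200,300,50,196)&(H>.025)&(H<.07),"barrel w")
rect(w4,box(200,300,95,160)&(H>.045)&(H<.07),"collar w")
H=w3[...,2]
rect(w3,box(240,330,0,120)&(H>.06)&(H<.095),"cheeks w")
m=box(240,330,85,120)&(H>.06)&(H<.095);rect(w3,m,"rear cheek w")
m=box(240,330,0,25)&(H>.06)&(H<.095);rect(w3,m,"front cheek w")
E
```

```text
cheeks 287 ((0.6081218719482422, 0.25761693716049194), (0.05510983616113663, 0.1145857498049736), 6.669175148010254) [0.605  0.2711 0.0782]
plate+stop 1099 ((0.6075693368911743, 0.2614893317222595), (0.060941435396671295, 0.15364521741867065), 6.423482894897461) [0.6067 0.2593 0.0429]
barrel top 600 ((0.4518284797668457, -0.03688282147049904), (0.10663304477930069, 0.039389725774526596), 85.96422576904297) [ 0.4513 -0.0363  0.0483]
barrel w 5384 ((0.45145943760871887, -0.03744369372725487), (0.10629314184188843, 0.04191801697015762), 85.62140655517578) [ 0.4517 -0.0345  0.0462]
collar w 2235 ((0.45133331418037415, -0.03768442943692207), (0.05104672163724899, 0.033294957131147385), 86.50618743896484) [ 0.4515 -0.0366  0.0505]
cheeks w 2444 ((0.6066843271255493, 0.2681531608104706), (0.054038360714912415, 0.08271221816539764), 6.577103614807129) [0.6071 0.2656 0.0767]
rear cheek w 1328 ((0.6106184124946594, 0.23406752943992615), (0.05403278023004532, 0.01413319818675518), 6.51527214050293) [0.6106 0.2344 0.0782]
front cheek w 1116 ((0.6024785041809082, 0.3046819567680359), (0.05390681326389313, 0.009171424433588982), 6.620069980621338) [0.6029 0.3027 0.075 ]
```

```bash
python3 - <<'E'
from h import *
np.set_printoptions(precision=4,suppress=True)
q=quat(np.radians(85.6))
b=np.array([.4515,-.0372,0])
env.reach(b+[0,0,.18],q)
print(env.movel(b+[0,0,.085],0.12,stop_force=15))
s=env.get_state();print(s["time"],s["tcp_pos"],s["force"])
env.grip(0.02,60)
s=env.get_state();print(s["time"],s["tcp_pos"],s["force"],s["opening"])
env.movel(b+[0,0,.20],0.12)
s=env.get_state();print(s["time"],s["tcp_pos"],s["force"],s["opening"])
im,d,W=cloud("wrist");cv2.imwrite("pics/w5.png",im)
im,d,W=cloud("side");cv2.imwrite("pics/s5.png",cv2.resize(im[130:290,150:350],None,fx=4,fy=3.7))
E
```

```text
False
11.5167 [ 0.452  -0.0374  0.0856] [ 0.9696 -0.0985 -0.5925]
12.0083 [ 0.452  -0.0371  0.0856] [-0.6541 -0.4754  5.7063] 0.03884738390990307
13.1167 [ 0.451  -0.0371  0.1994] [ 0.1712 -0.2316 -1.7151] 0.038284873346134125
```

View pics/w5.png

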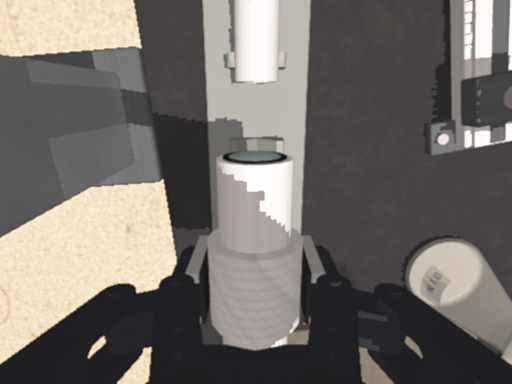

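View pics/s5.png

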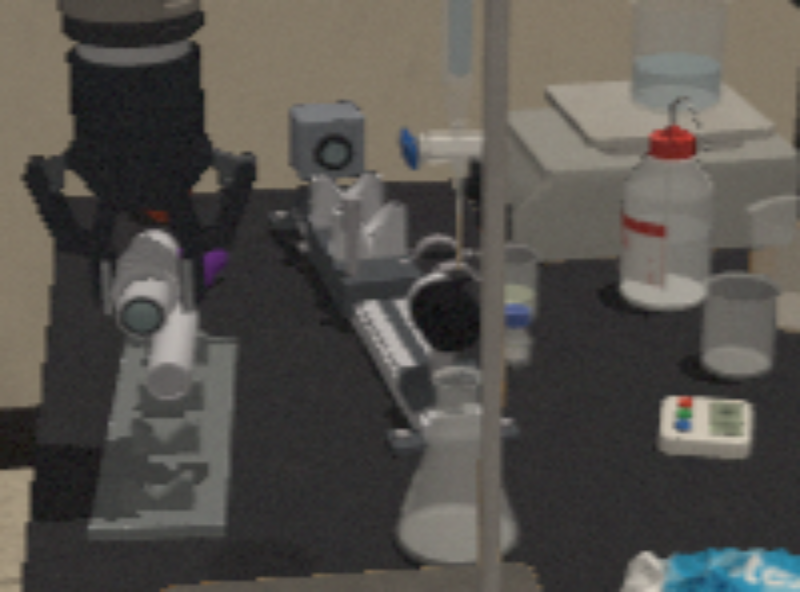

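The barrel is held straight across the collar, with its near end at (255,157) in the wrist view. I'll carry it over the seat.

```bash
python3 - <<'E'
from h import *
np.set_printoptions(precision=4,suppress=True)
q=quat(np.radians(96.6)); seat=np.array([.6064,.2709,0])
env.movel([.4515,-.0372,.24],0.15)
env.reach(seat+[0,0,.24],q)
env.movel(seat+[0,0,.165],0.12)
s=env.get_state();print(s["time"],s["tcp_pos"],s["force"],s["opening"])
im,d,W=cloud("wrist");cv2.imwrite("pics/w6.png",im);np.savez("w6.npz",W=W)
im,d,W=cloud("side");cv2.imwrite("pics/s6.png",cv2.resize(im[130:250,190:290],None,fx=6,fy=5));
# barrel front part: height along
W=np.load("w6.npz")["W"];m=np.zeros((384,512),bool);m[165:225,225:290]=1
m&=(W[...,2]>.1)&(W[...,2]<.135)
L=(W[m]-seat)@np.stack([rx,ry,[0,0,1]],1)
for a in np.arange(.0,.06,.008):
    k=(L[:,1]>a)&(L[:,1]<a+.008)
    if k.sum()>5: print(a,k.sum(),np.percentile(L[k,2],95),np.median(L[k,0]),L[k,0].min(),L[k,0].max())
E
```

```text
15.7083 [0.607  0.2708 0.1657] [-0.7779 -0.0026 -1.2714] 0.038570890210867785
0.024 607 0.12899842744955414 0.002270869646972249 -0.010971223332665148 0.013786702534765044
0.032 1355 0.1290568440428496 0.0011910718613538853 -0.010757519471586638 0.013501741700979996
0.04 1408 0.12909275629458955 0.0012028838546514374 -0.010422885158901779 0.013266555776658563
0.048 523 0.12920645346428167 0.0008703334802873423 -0.010179653842275434 0.013078989512563245
```

View pics/w6.png

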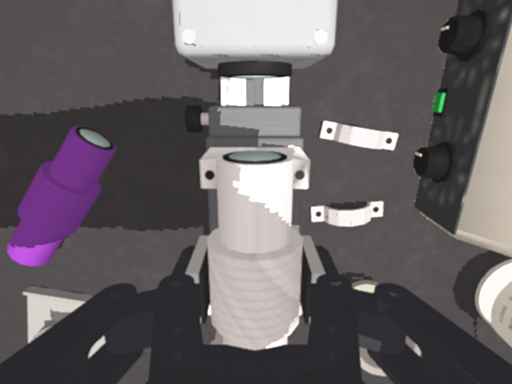

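View pics/s6.png

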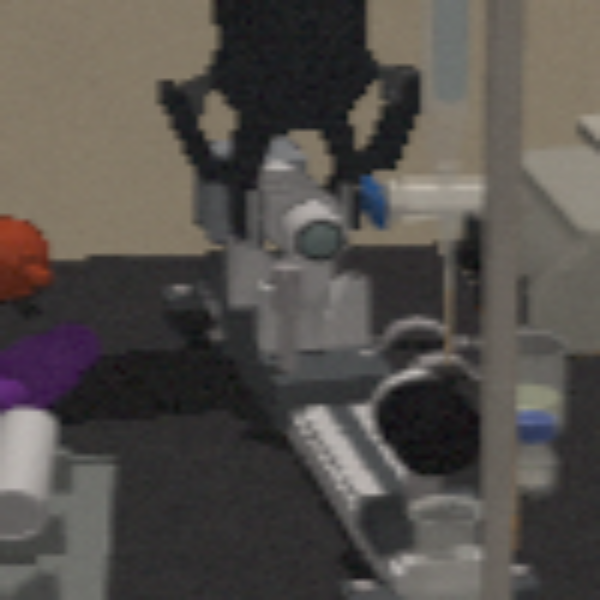

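The barrel is level and centred over the V. I'll lower it slowly to contact.

```bash
python3 - <<'E'
from h import *
np.set_printoptions(precision=4,suppress=True)
seat=np.array([.6064,.2709,0])-.0004*rx
env.movel(seat+[0,0,.150],0.05)
r=env.movel(seat+[0,0,.132],0.015,stop_force=10)
s=env.get_state();print(r,s["time"],s["tcp_pos"],s["force"],s["opening"])
env.dwell(.2)
s=env.get_state();print(r,s["time"],s["tcp_pos"],s["force"],s["torque"])
E
```

```text
True 17.025 [0.6067 0.271  0.1397] [-0.0339  0.0875  5.2856] 0.038438360613793875
True 17.225 [0.6068 0.271  0.1397] [-1.0684  0.6413  5.7536] [-0.0097  0.1526 -0.1363]
```

Contact came at TCP z = 0.1397, against 0.1395 expected. I'll increase the push in small steps.

```bash
python3 - <<'E'
from h import *
np.set_printoptions(precision=4,suppress=True)
p=np.array(env.get_state()["tcp_pos"]);z=p[2]
for i in range(8):
    z-=.0004; env.movel([p[0]-.0003*rx[0],p[1],z],0.01); env.dwell(.15)
    s=env.get_state();print(round(z,4),s["time"],s["tcp_pos"],s["force"],s["torque"])
    if s["force"][2]>20: break
env.dwell(.5)
s=env.get_state();print(s["force"],s["opening"])
im,d,W=cloud("wrist");cv2.imwrite("pics/w7.png",im);np.savez("w7.npz",W=W)
im,d,W=cloud("side");cv2.imwrite("pics/s7.png",cv2.resize(im[130:250,190:290],None,fx=6,fy=5));
im,d,W=cloud("top");cv2.imwrite("pics/t7.png",cv2.resize(im[150:282,135:362],None,fx=3.5,fy=3.5,interpolation=cv2.INTER_CUBIC))
W=np.load("w7.npz")["W"];m=np.zeros((384,512),bool);m[150:235,215:300]=1
m&=(W[...,2]>.09)&(W[...,2]<.11)
seat=np.array([.6064,.2709,0])
L=(W[m]-seat)@np.stack([rx,ry,[0,0,1]],1)
for a in np.arange(.0,.06,.008):
    k=(L[:,1]>a)&(L[:,1]<a+.008)
    if k.sum()>5: print(a,k.sum(),np.percentile(L[k,2],95),L[k,0].min(),L[k,0].max())
print(L[:,1].max())
E
```

```text
0.1393 17.625 [0.6068 0.271  0.1397] [ 0.1036 -0.9323  5.9931] [-0.0116  0.1763 -0.1807]
0.1389 18.025 [0.6068 0.271  0.1397] [-2.5966  0.0512  8.2714] [-0.0326  0.4262 -0.1666]
0.1385 18.425 [0.6068 0.271  0.1397] [-3.3751 -0.7401 10.6897] [-0.1924  0.6489 -0.1559]
0.1381 18.825 [0.6068 0.271  0.1396] [-4.0188 -1.418  13.9496] [-0.2215  0.837  -0.1423]
0.1377 19.225 [0.6068 0.271  0.1396] [-4.436  -1.1747 15.6268] [-0.3047  1.0358 -0.2399]
0.1373 19.625 [0.6069 0.271  0.1396] [-7.1372 -1.6162 19.1246] [-0.3878  1.3327 -0.1624]
0.1369 20.025 [0.6069 0.271  0.1395] [-7.5315 -1.2381 21.5698] [-0.4288  1.5439 -0.1714]
[-8.3314 -2.5406 23.4066] 0.038900418252056125
0.016 67 0.09817840516018882 -0.014171591423861077 0.01455952723501194
0.024 1298 0.10289508263534597 -0.01449525190893812 0.014469706558588029
0.032 1529 0.10307413173350581 -0.01420951218601383 0.01460304966737172
0.04 1610 0.10302514432700091 -0.014303951818365744 0.014654778853708637
0.048 1375 0.10274057938707254 -0.013856029140345892 0.014535582588231821
0.05373369994246511
```

View pics/w7.png

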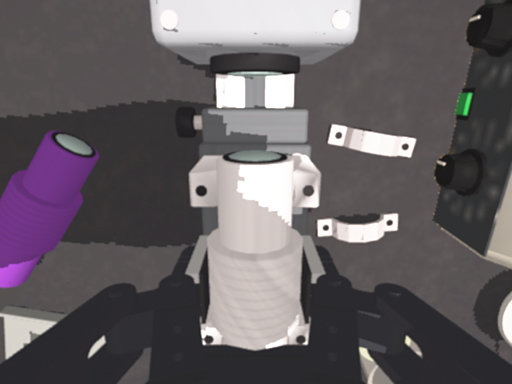

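View pics/s7.png

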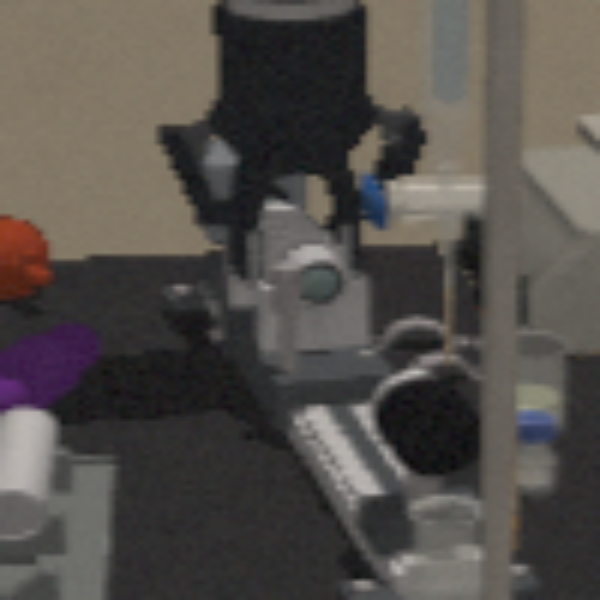

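View pics/t7.png

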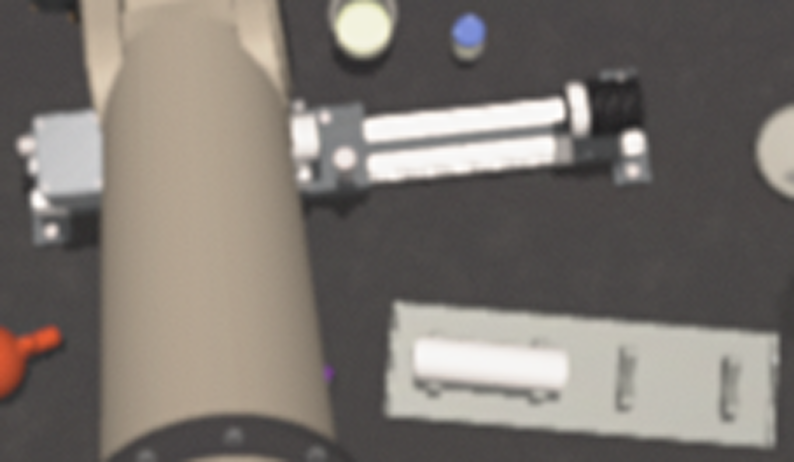

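The barrel is seated: its axis is at z ≈ 0.088 and x ≈ 0, it is level, and the collar sits between the cheeks. A sideways force of -8 N remains, so I'll trim it to balance the flanks.

```bash
python3 - <<'E'
from h import *
np.set_printoptions(precision=4,suppress=True)
x,y,z=.6065,.271,.1369
for i in range(4):
    x-=.0004; env.movel([x,y,z],0.01); env.dwell(.2)
    s=env.get_state();print(round(x,4),s["time"],s["tcp_pos"],s["force"],s["torque"])
    if s["force"][0]>-3: break
env.dwell(1)
s=env.get_state();print(s["tcp_pos"],s["force"],s["opening"],np.abs(s["joint_velocities"]).max())
im,d,W=cloud("wrist");cv2.imwrite("pics/w8.png",cv2.resize(im[90:260,150:360],None,fx=3.5,fy=3.5))
L=(W-np.array([.6064,.2709,0]))@np.stack([rx,ry,[0,0,1]],1)
m=(np.abs(L[...,0])<.02)&(L[...,1]>.035)&(L[...,1]<.07)&(L[...,2]>.02)
mm=np.zeros_like(m);mm[90:160]=1;m&=mm
H,e=np.histogram(L[m][:,1],np.arange(.035,.07,.002));print(H,e[:-1])
m=(np.abs(L[...,0])<.028)&(np.abs(L[...,0])>.018)&(L[...,1]>.015)&(L[...,1]<.06)&(L[...,2]>.06)&(L[...,2]<.095)
print("front cheek",L[m].min(0),L[m].max(0))
E
```

```text
0.6061 21.125 [0.6068 0.271  0.1395] [-6.5566 -2.2405 19.9466] [-0.4092  1.2599 -0.1582]
0.6057 21.575 [0.6067 0.271  0.1395] [-5.2244 -0.939  19.4301] [-0.3568  1.0143 -0.1507]
0.6053 22.025 [0.6067 0.271  0.1396] [-5.5525 -2.4892 18.4225] [-0.3438  0.7674 -0.1215]
0.6049 22.475 [0.6066 0.271  0.1396] [-2.3554 -1.7389 17.2412] [-0.3349  0.6083 -0.1265]
[0.6066 0.271  0.1395] [-2.7388 -1.5533 17.9981] 0.03863773502325139 0.0014161567291113243
[  0   0   0   0  49 155 296 335 647 488 301 302 297 306 300 321 334] [0.035 0.037 0.039 0.041 0.043 0.045 0.047 0.049 0.051 0.053 0.055 0.057
 0.059 0.061 0.063 0.065 0.067]
front cheek [-0.0271  0.0154  0.0602] [0.0271 0.0443 0.0947]
```

View pics/w8.png

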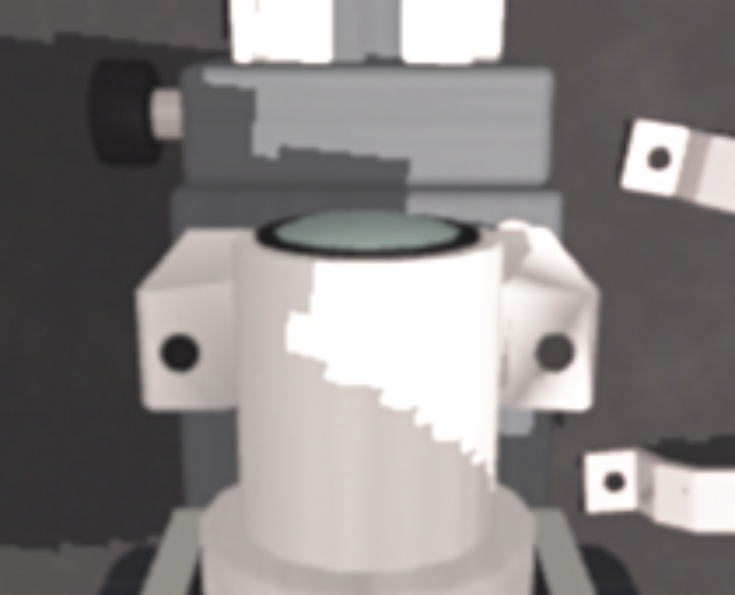

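The carriage butts against the stop with no gap at crop (370,187). The front cheek's face is at +44 mm, as expected, so the carriage has not moved. The press is a steady 18 N, and the sideways force is small, so I'm handing in.

```bash
python3 - <<'E'
from h import *
job.job_done()
s=env.get_state();print(s["time"],s["tcp_pos"],s["force"],s["opening"])
E
```

```text
the job is handed in; nothing more can be done
the job is handed in; nothing more can be done
```

The lens barrel is seated in the V-mount with its collar between the cheeks, and the arm is still holding it pressed down. I pushed the carriage about 70 mm to the stop by its knob. I then took the ringed lens barrel across its collar, left the plain spacer and the purple look-alike alone, and laid the barrel in the V. The job was handed in at about 24 s of the 58 s allowed.

Last checks before handing in:
- **Carriage:** it was against the stop with no visible gap, and the front cheek was where it should be.
- **Barrel position:** the axis was at about 88 mm height, within about 1 mm of centre sideways, within a few mm lengthwise, and level.
- **Press:** it was steady at about 18 N downward. That works out to roughly 11–15 N on each flank; this is my estimate, since I could not measure the flanks directly. The push was pulling about 8 N sideways at first, which I trimmed to about 3 N.
- **Grip:** the fingers were holding the collar at about 38.6 mm.
- **Bystanders:** the ones visible in the last pictures looked unmoved; I did not measure each one.

One thing disagreed along the way: the force read near zero after each push on the carriage. I pushed a second time, it stopped again within 1 mm, and the pictures confirmed the carriage was at the stop.

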